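# Load a sample rack through the spring gate

### The arm

A 6-joint arm with a two-finger parallel gripper is mounted at the origin on the work surface. World frame = base frame: x ahead of the robot, y to its left, z up, the work surface at z = 0. Lengths are in m, angles in rad, forces in N, time in s.
With the tool pointing down it reaches from about 0.425 to 0.95 m from the base axis. Payload 3.5 kg.
Tool frame: the origin (TCP) lies between the finger pads; the fingertips stand 22 mm ahead of it and the grasp point (between the pads) lies 3 mm ahead of it; x points along the fingers, z is the direction in which the jaws open and shut, and the axes are right-handed (so a half turn about x gives the same grasp; the last joint's range is limited). The gripper opens to 85 mm and grips with 20 to 120 N. Pads are 22 mm wide; open, the fingers measure 114 mm over their backs; the gripper's body (76 mm by 85 mm) begins 54 mm behind the grasp point. The pads swing forward as they close: fully open they stand 13 mm farther back than shut.
Start: joints at [1.104, 0.286, 1.577, -0, 1.279, -0.15], TCP at [0.21, 0.641, 0.253] pointing down, gripper open.
Joint ranges: [-2.77, 2.77], [-0.9, 2.22], [0.21, 2.48], [-1.53, 4.67], [0.24, 2.81], [-2.84, 2.84]. Speed limits (rad/s): [2.79, 2.79, 3.14, 3.14, 3.14, 3.14].

### API

Orientations are given as [roll, pitch, yaw] about the fixed x, y, z axes, in that order (R = Rz(yaw) Ry(pitch) Rx(roll)).
In Python, from plant import move_pose, line_to, movej, grip, pause, ik, sense, snapshot, camera_model, MotionError, close_job gives the robot as it stands. Calls block until the motion is done:
- move_pose(position, orientation): joint-space move of the TCP to a pose.
- line_to(position, v=0.15, orientation=None, contact_N=None): straight line of the TCP; orientation=None keeps the orientation; v is the mean speed in m/s. With contact_N (N) it stops when the force on the tool has changed by that much, and returns True; else False.
- movej(angles): joint-space move.
- grip(opening): finger opening in m; the grip force is fixed at half the most; returns when the fingers have stopped.
- pause(seconds).
- ik(position, orientation): joint angles nearest the present ones, or None.
- sense(): the state.
- snapshot(name): name is "side" or "top" or "wrist"; returns the picture (384x512x3 uint8, red, green, blue); there is no depth.
- camera_model(name): a dict with "fovy" (degrees; the focal length in pixels is half the picture's height over the tangent of half this angle, whatever the lens; pixels are square), "cx", "cy" (the principal point, pixels), "extrinsics" (4x4, takes a point from camera to world coordinates). Camera axes: x right, y up, looking along -z (the intrinsics and any distortion apply to the point x, -y, -z); pixel columns grow to the right and rows downward; lengths in m; the calibration is good to about 2 mm. The wrist camera is an equidistant fisheye: a pixel r from the principal point sees the ray r / f radians off the axis. A picture is of the moment at which its call begins: read the wrist's pose just before it. camera_model takes no time and is no camera call; for the wrist camera it gives the pose at the moment of the call.
A pose or a line that the arm cannot do raises MotionError and nothing moves.
- close_job(): hands the job in, once; it reports no verdict.
The state is a dict: "t": time; "qpos": joint angles; "joint_velocities": joint speeds; "joint_torque": joint torques, N m; "tcp_pos": TCP position; "eef_rot": TCP orientation; "ft_force": force on the tool from outside, world axes, zero at the start; "ft_torque": the same for the moment, N m; "gripper_width": finger opening in m.
Only numpy, scipy, OpenCV 4.12 (cv2) and the standard library are available. Lean on these libraries where they do the work, as an engineer would, in place of code of your own. Each camera call takes 0.05 s, during which the arm holds its last target. There are 200 camera calls.

### The job

Load the sample rack standing in the chute into the pick-up bay behind the spring gate, in front of the sample module: with one fingertip push the release bar away from the chute to hold the gate wide open, and with the other finger gently push the rack along the chute from behind until all of it has passed the gate, never letting rack and gate touch. Then let the gate swing shut behind it and take the hand away. Do not grip or lift the rack, keep it flat in the chute, and leave everything else on the table where it is.

Things in the scene. Friction and masses are not known exactly. Their poses are not given: they have to be found in the camera images.
- chute: Fixed aluminium chute. Origin on the table, on its centre line, in the gate's plane. x: the way the rack travels, towards the white module (world: roughly to the robot's left, yaw 1.27 to 1.87); z up; -y: the bar side, away from the robot. Floor top z 4 mm, x -214 to 138. Rails: inner faces y +-16.5, outer +-20.5, tops z 14. Table free out to y = +75 beside it. Offsets below are in this frame, mm.
- rack: Sample rack standing in the chute: grey block 100 long (its x, along the chute), 28 wide, 42 high, with five capped cups in a row, 56 mm high over all, one rigid piece, 0.15 to 0.31 kg. Origin: centre of its underside. Flat upright end faces at x = +-50. Starts before the gate, centre 80 to 115 mm on its -x side; 2.5 mm play to each rail.
- gate (a joint): Gate angle in rad: 0 shut, 1.1 fully open (stop). It opens as the release bar is pushed away from the chute (to -y), anywhere along it. A spring shuts it when let go: about 2 N at the bar when shut, 3 to 4 N at 0.9. Hold it at 0.85 to 1.0 for the rack to pass; below about 0.75 the leaf can touch the rack.
- gate_bar (a point): Point on the axis of the release bar, 75 mm to the -x side of the gate's plane; swings with it. The bar: steel, 8 thick, parallel to the chute, x -210 to +60, part of the gate; thin arms join it to the hinge shaft only at its two ends. Shut its axis is at y -40, z 54; at 0.87 rad y -75, z 41. A finger can slide along it the whole way, also between bar and raised leaf.
- gate_leaf (a point): Middle of the free edge of the gate leaf, a 6 mm steel plate across the chute at x -3 to +3. Shut it reaches from the hinge to y -2, at z 16 to 34, and blocks the rack. At 0.87 rad it stands nearly upright between y -44 and -21, up to z 60, clear of the rack by some 5 mm.
- hinge (a point): Axis of the gate's hinge, in the gate's plane: a fixed 8 mm shaft along the chute at y -44, z 10, from x -215 to +65, with black bearing blocks 20 mm high at both ends. Fingertips kept above z 18 clear shaft and rails.
- stop (a point): Foot of the end stop's face, x 132: a wall 40 mm high across the chute. The rack meets it when its rear end is 32 mm past the gate's plane. The white sample module, 260 wide, 150 high (180 with its round carousel of cups), begins at x 150.
- spare_rack: a second rack just like rack, parked on the table on the robot's side of the loader. A bystander; origin at the centre of its underside.
- reagent: white capped reagent bottle, 48 mm across, 95 mm high, on the bar side of the loader. A bystander; origin at the centre of its underside.
- jar: low clear jar with white lid, 52 mm across, 60 mm high, on the robot's side of the loader. A bystander; origin at the centre of its underside.
- pipette: hand pipette lying on the table, about 240 mm long, 24 mm thick, on the bar side of the loader. A bystander; origin on the table under the front end of its thick handle.
- amber: amber glass bottle, 66 mm across, 130 mm high, to the right. A bystander; origin at the centre of its underside.
- tray: white divided tray 140 x 100 x 40 mm, to the right. A bystander; origin at the centre of its underside.
- beaker: clear open beaker, 68 mm across, 85 mm high, to the right. A bystander; origin at the centre of its underside.

How it is judged:
On the way, in this order (a step that is already met when the one before it is completed fails the run):
1. a finger holds the gate open by more than 0.6 rad while the rack is still wholly before it (value of joint gate above 0.6 rad and contact force between the fingers and gate above 0.3 N and x of rack in the frame of chute below -0.05 m), for 0.1 s.
2. with the finger still holding the gate open, the rack is passing it (value of joint gate above 0.6 rad and contact force between the fingers and gate above 0.3 N and x of rack in the frame of chute between -0.02 and 0.04 m), for 0.1 s.
At the end, for the whole second after the job is handed in: The rack stands flat between the rails, at rest, its whole length past the gate (its centre at least 55 mm beyond the gate plane), and the gate is shut again (below 0.06 rad) (x of rack in the frame of chute above 0.055 m and y of rack in the frame of chute between -0.006 and 0.006 m and angle between the x axis of rack and the x axis of chute, either way round below 0.1 rad and height (world z) of rack below 0.009 m and angle between rack's own z axis and vertical below 0.06 rad and linear speed of rack below 0.01 m/s and value of joint gate below 0.06 rad); the robot touches nothing.
It fails at once if the rack is lifted more than about 10 mm or tipped (height (world z) of rack above 0.015 m or angle between rack's own z axis and vertical above 0.2 rad).
It fails at once if rack and gate touch (more than 1.5 N) (contact force between rack and gate above 1.5 N).
It fails at once if the rack is pushed or squeezed with more than 30 N (contact force between the fingers and rack above 30 N).
It fails at once if a bystander is moved by more than 15 mm (distance of any of spare_rack, reagent, jar, pipette, amber, tray, beaker from where it was at the start of the episode above 0.015 m).
It also fails if it takes over 40 s, if anything falls off the work surface, if the arm or the gripper's body presses on something with over 40 N, if the wrist force passes 120 N, or if a joint passes its speed limit or range.

## Working session

There is one attempt and no reset: what is moved stays moved. The work goes in short steps, each a Python script; the robot and the scene stay as the last script left them, time stands still between calls to the robot, and variables do not carry over. Pictures are saved under pics/ and viewed, about 8 in all and at most 12, crops included, and the job is handed in when it is done.

```bash
ls; mkdir -p pics
python3 - <<'E'
from plant import *
import cv2,numpy as np
np.set_printoptions(precision=4,suppress=True)
s=sense();print(s)
for n in("side","top","wrist"):
    c=camera_model(n);print(n,c)
    im=snapshot(n);np.save(f'pics/{n}0.npy',im);cv2.imwrite(f'pics/{n}0.png',cv2.resize(im[:,:,::-1],(800,600),interpolation=cv2.INTER_CUBIC))
E
```

```text
pics
{'t': 0.0, 'qpos': array([ 1.104 ,  0.2872,  1.5782, -0.    ,  1.2786, -0.1501]), 'joint_velocities': array([-0.    , -0.0007, -0.0012,  0.0004, -0.0006,  0.0001]), 'joint_torque': array([  0.0011, -40.5966, -29.2634,  -0.    ,   0.0057,   0.    ]), 'tcp_pos': array([0.21  , 0.6409, 0.2519]), 'eef_rot': array([ 2.995 ,  1.5684, -2.0341]), 'ft_force': array([-0.2157,  0.0016,  0.6803]), 'ft_torque': array([ 0.0139, -0.0442, -0.0211]), 'gripper_width': 0.08560126600138283}
side {'fovy': 48.786165124015696, 'cx': 254.48880931526813, 'cy': 191.1287444199529, 'extrinsics': array([[-0.9962,  0.0643, -0.059 ,  0.477 ],
       [-0.0872, -0.7142,  0.6945,  0.8053],
       [ 0.0025,  0.697 ,  0.7171,  1.0265],
       [ 0.    ,  0.    ,  0.    ,  1.    ]])}
top {'fovy': 56.191023452644984, 'cx': 252.32332121396644, 'cy': 189.65377851228726, 'extrinsics': array([[ 0.014 ,  0.9953, -0.0963,  0.4594],
       [-0.9995,  0.0166,  0.0266, -0.1196],
       [ 0.0281,  0.0959,  0.995 ,  1.1723],
       [ 0.    ,  0.    ,  0.    ,  1.    ]])}
wrist {'fovy': 65.70646984690485, 'cx': 251.3908053653072, 'cy': 194.27566770909004, 'extrinsics': array([[ 0.3134, -0.9173, -0.2455,  0.1482],
       [ 0.9496,  0.3021,  0.0834,  0.6612],
       [-0.0024, -0.2593,  0.9658,  0.3735],
       [ 0.    ,  0.    ,  0.    ,  1.    ]])}
```

View pics/top0.png

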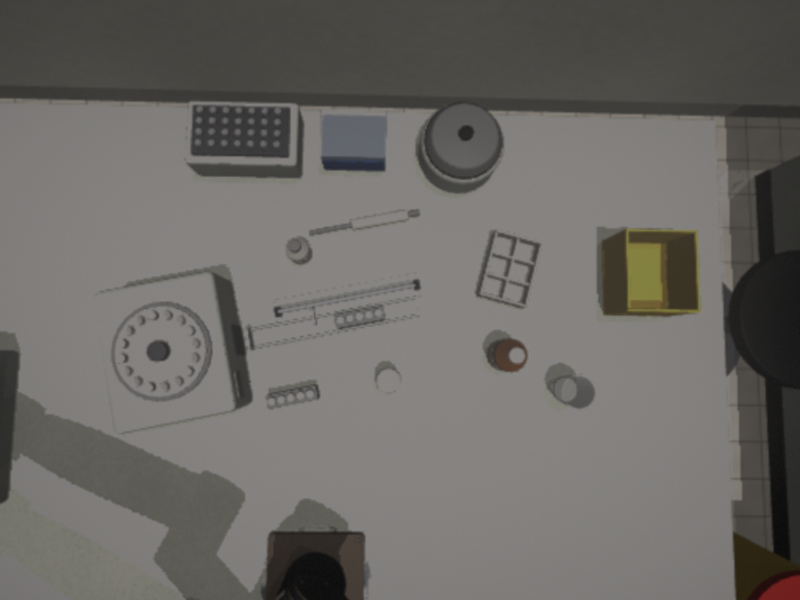

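View pics/side0.png

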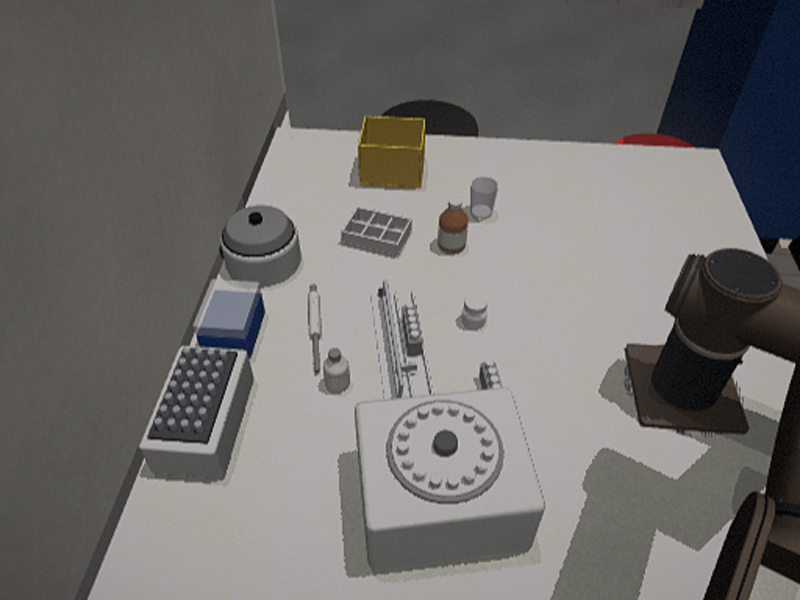

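Both pictures show the loader left of centre. In the top view (800 scale) the bearing blocks are at about (277,312) and (417,286), the rack spans (335–385,317), the leaf is at x≈315 and the stop is near (250,338). Next I'll get a rough pose and look with the wrist camera.

```bash
cat > h.py <<'E'
from plant import *
import cv2,numpy as np
from scipy.spatial.transform import Rotation as R
np.set_printoptions(precision=4,suppress=True)
def ray(c,u,v):
    f=192/np.tan(np.radians(c['fovy'])/2); a,b=(u-c['cx'])/f,(v-c['cy'])/f
    if c.get('fish'):
        r=np.hypot(a,b); k=np.sin(r)/r if r>1e-9 else 1; d=np.array([a*k,-b*k,-np.cos(r)])
    else: d=np.array([a,-b,-1])
    E=c['extrinsics']; return E[:3,3],E[:3,:3]@d
def onz(c,u,v,z):
    o,d=ray(c,u,v); return o+d*(z-o[2])/d[2]
def pix(c,p):  # world -> pixel
    E=c['extrinsics']; q=E[:3,:3].T@(np.asarray(p)-E[:3,3]); x,y,z=q[0],-q[1],-q[2]
    f=192/np.tan(np.radians(c['fovy'])/2); r=np.hypot(x,y)
    k=np.arctan2(r,z)/r if c.get('fish') else 1/z
    return c['cx']+f*k*x,c['cy']+f*k*y
def cam(n):
    c=camera_model(n); c['fish']=n=='wrist'; return c
def down(jaw_yaw): # tool x down, tool z along horizontal direction jaw_yaw
    z=np.array([np.cos(jaw_yaw),np.sin(jaw_yaw),0]);x=np.array([0,0,-1.]);y=np.cross(z,x)
    return R.from_matrix(np.c_[x,y,z]).as_euler('xyz')
E
python3 - <<'E'
from h import *
c=cam('top');k=.64
P={n:onz(c,u*k,v*k,z) for n,u,v,z in[('blkL',277,312,.02),('blkR',417,286,.02),('stop',250,338,.04),('rack',360,316,.056),('jar',388,378,.06),('spare',293,395,.056),('reag',297,248,.095)]}
for n in P: print(n,P[n])
d=P['blkL']-P['blkR'];print('yaw',np.arctan2(d[1],d[0]),np.hypot(*d[:2]))
s=sense();print(R.from_euler('xyz',s['eef_rot']).as_matrix())
w=cam('wrist');print('cam in tool',R.from_euler('xyz',s['eef_rot']).as_matrix().T@(w['extrinsics'][:3,3]-s['tcp_pos']))
yaw=np.arctan2(d[1],d[0])
for j in(yaw+np.pi/2,yaw-np.pi/2):
    print(down(j),[ik([.45,y,.3],down(j)) for y in(-.15,.05,.2)])
E
```

```text
blkL [0.5347 0.0887 0.02  ]
blkR [ 0.5931 -0.1972  0.02  ]
stop [0.4806 0.137  0.04  ]
rack [ 0.527 -0.082  0.056]
jar [ 0.4059 -0.1394  0.06  ]
spare [0.3705 0.0456 0.056 ]
reag [0.6544 0.0409 0.095 ]
yaw 1.7722839858140245 0.2918286911710211
[[-0.0008 -0.9502  0.3115]
 [-0.0017  0.3115  0.9502]
 [-1.      0.0003 -0.0018]]
cam in tool [-0.1214  0.0651 -0.0002]
[2.9401 1.5708 0.    ] [array([-0.5361, -0.2052,  1.999 ,  0.    ,  1.3478,  2.404 ]), array([-0.1141, -0.2599,  2.0436,  0.    ,  1.3579,  2.826 ]), None]
[-0.2015  1.5708  0.    ] [array([-0.5361, -0.2052,  1.999 ,  0.    ,  1.3478, -0.7376]), array([-0.1141, -0.2599,  2.0436,  0.    ,  1.3579, -0.3156]), array([ 0.2119, -0.1605,  1.9608, -0.    ,  1.3413,  0.0104])]<sys>:0: UserWarning: Gimbal lock detected. Setting third angle to zero since it is not possible to uniquely determine all angles.
```

Run:
```python
from h import *
import pickle
yaw=1.772;o=np.array([.504,.021,0]);X=np.array([np.cos(yaw),np.sin(yaw),0])
p=o-.06*X;p[2]=.24
move_pose(p,down(yaw-np.pi/2))
print(sense()['t'],sense()['tcp_pos'])
c=cam('wrist');im=snapshot('wrist');pickle.dump((c,im),open('w1.pkl','wb'))
cv2.imwrite('pics/w1.png',cv2.resize(im[:,:,::-1],(800,600),interpolation=cv2.INTER_CUBIC))
```

```text
2.7833 [ 0.5161 -0.0372  0.2401]<sys>:0: UserWarning: Gimbal lock detected. Setting third angle to zero since it is not possible to uniquely determine all angles.
```

View pics/w1.png

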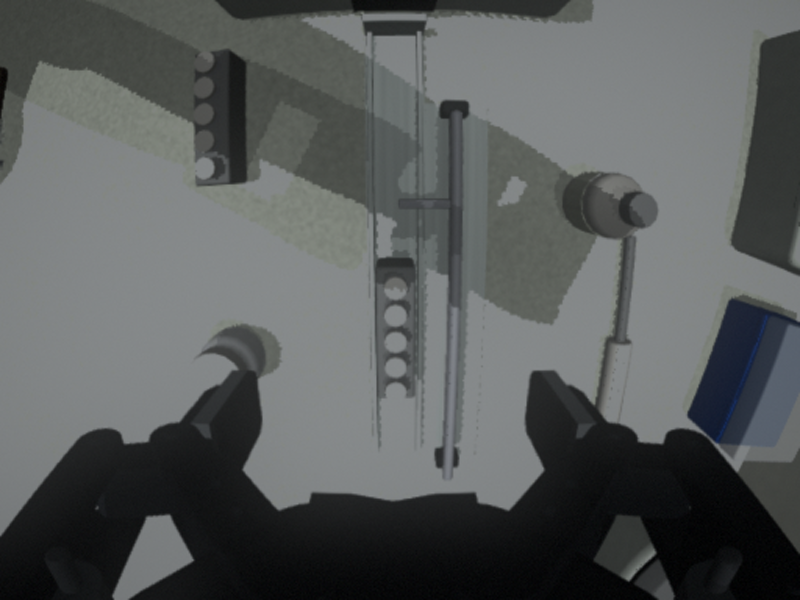

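The wrist view shows the chute running vertically (rails u≈372 and 418), the bar at u≈447–456 and the leaf at (400–450,203). The rack covers v≈258–398, and its rear end is hidden in this picture. Next I'll fit lines to get the pose.

Run:
```python
from h import *
import pickle
c,im=pickle.load(open('w1.pkl','rb'));g=cv2.cvtColor(im,cv2.COLOR_RGB2GRAY).astype(int)
k=.64
for v in(40,90,115,150,160,180,250,280):print('row',v,'u230..302',g[v,230:302].tolist())
print('col leaf u264..280',[g[118:142,u].tolist() for u in(262,270,276)])
print('rack col',[g[155:180,u].tolist() for u in(248,253,258)])
print('stop col',[g[4:30,u].tolist() for u in(248,253,258)])
```

```text
row 40 u230..302 [95, 97, 96, 93, 99, 96, 105, 98, 86, 106, 114, 113, 116, 126, 131, 132, 131, 131, 131, 131, 131, 131, 131, 132, 131, 131, 131, 131, 131, 131, 132, 131, 131, 131, 131, 129, 107, 117, 129, 128, 97, 115, 128, 132, 131, 133, 131, 131, 131, 132, 132, 131, 132, 131, 132, 131, 132, 133, 132, 131, 131, 131, 132, 132, 132, 132, 133, 133, 132, 131, 133, 132]
row 90 u230..302 [78, 79, 78, 81, 81, 80, 88, 84, 75, 80, 90, 92, 91, 90, 88, 89, 88, 88, 90, 91, 90, 89, 88, 88, 88, 90, 90, 90, 89, 88, 88, 89, 92, 93, 94, 91, 84, 80, 101, 104, 97, 108, 112, 111, 111, 109, 108, 108, 109, 106, 95, 92, 89, 88, 87, 87, 87, 67, 56, 63, 73, 79, 87, 84, 79, 74, 90, 105, 107, 107, 109, 112]
row 115 u230..302 [78, 79, 79, 80, 86, 83, 85, 86, 74, 83, 89, 92, 89, 88, 86, 86, 87, 89, 89, 90, 90, 88, 87, 87, 92, 107, 107, 108, 107, 106, 104, 108, 111, 111, 111, 109, 93, 84, 99, 105, 97, 101, 110, 111, 110, 108, 108, 107, 109, 109, 94, 89, 87, 86, 85, 85, 83, 65, 56, 63, 71, 80, 86, 85, 77, 77, 93, 105, 105, 107, 109, 111]
row 150 u230..302 [129, 127, 126, 129, 132, 135, 132, 135, 128, 74, 86, 97, 
[... 2020 characters left out ...]
]]
rack col [[135, 134, 134, 134, 135, 135, 135, 135, 127, 88, 51, 47, 45, 46, 44, 49, 59, 64, 64, 60, 58, 60, 64, 74, 89], [106, 105, 106, 105, 104, 87, 85, 85, 84, 79, 50, 45, 44, 44, 46, 49, 59, 63, 64, 59, 61, 65, 83, 104, 106], [106, 106, 106, 106, 104, 89, 85, 85, 84, 79, 49, 44, 44, 44, 44, 48, 59, 65, 66, 67, 65, 66, 61, 61, 73]]
stop col [[16, 17, 28, 66, 98, 125, 128, 128, 119, 69, 46, 44, 44, 46, 45, 46, 47, 45, 62, 125, 130, 130, 131, 130, 130, 130], [19, 17, 29, 67, 98, 126, 128, 127, 116, 67, 48, 46, 45, 44, 44, 45, 46, 48, 73, 125, 130, 129, 131, 130, 130, 130], [18, 19, 32, 68, 98, 126, 128, 128, 116, 70, 47, 43, 44, 47, 47, 47, 46, 49, 72, 125, 130, 129, 131, 130, 130, 131]]
```

Run:
```python
from h import *
import pickle
c,im=pickle.load(open('w1.pkl','rb'))
print(c['extrinsics'])
def fit(pts,z):
    P=np.array([onz(c,u,v,z)[:2] for u,v in pts]);m=P.mean(0);d=np.linalg.svd(P-m)[2][0];d*=np.sign(d[1])
    n=np.array([-d[1],d[0]]);print(' yaw',np.arctan2(d[1],d[0]),'res mm',((P-m)@n)*1e3);return m,d
sets={'barL':([(286.7,90),(286.8,115),(286.4,160),(286.3,180),(284,250),(282.7,280)],.054,-36),
'railR_out':([(270,40),(270,90),(270,115),(270,150),(270.2,250),(269.2,280)],.014,-20.5),
'railR_in':([(266.2,40),(266.8,90),(267,115),(267,150),(267,160)],.014,-16.5),
'railL':([(238.2,40),(238.2,90),(238.3,115),(239,160),(242.2,280)],.014,16.5)}
yaw=None
for n,(p,z,y) in sets.items():
    print(n);m,d=fit(p,z); yy=1.772 
    for yaw in(1.765,1.77,1.775):
        Y=np.array([-np.sin(yaw),np.cos(yaw)]);print('   yaw',yaw,'chute-y of world 0-line: c=',m@Y*1e3-y)
yaw=1.77;X=np.array([np.cos(yaw),np.sin(yaw),0])
for n,u,v,z,x in[('leaf top far',262,124,.034,3),('leaf top near',262,134,.034,-3),('bar-side leaf far',276,127,.034,3),('near',276,133.5,.034,-3),('stop top',253,12.6,.04,132),('stop foot',253,22.3,.004,132),('rackfront top',253,170.5,.042,0),('rackfront foot',253,164.5,.004,0),('rackfoot',258,164.5,.004,0),
 ('lid1',395*.64,289*.64,.056,0),('lid4',395*.64,368*.64,.056,0)]:
    p=onz(c,u,v,z);print(n,p,'x-x0',p@X*1e3-x)
```

```text
[[ 0.98   -0.1922 -0.0515  0.5034]
 [ 0.199   0.9464  0.2546  0.0267]
 [-0.0001 -0.2597  0.9657  0.3614]
 [ 0.      0.      0.      1.    ]]
barL
 yaw 1.7781424391791716 res mm [ 0.1119  0.017   0.0141 -0.2524  0.0326  0.0767]
   yaw 1.765 chute-y of world 0-line: c= -500.30529812423015
   yaw 1.77 chute-y of world 0-line: c= -499.5938523776199
   yaw 1.775 chute-y of world 0-line: c= -498.86901681259565
railR_out
 yaw 1.7820118532551865 res mm [-0.5988  0.1599  0.3761  0.5068 -0.5618  0.1177]
   yaw 1.765 chute-y of world 0-line: c= -501.25355612128874
   yaw 1.77 chute-y of world 0-line: c= -500.64491670424104
   yaw 1.775 chute-y of world 0-line: c= -500.02324869141887
railR_in
 yaw 1.780176286699901 res mm [ 0.0398 -0.0245 -0.0759  0.0306  0.0301]
   yaw 1.765 chute-y of world 0-line: c= -500.38108791140974
   yaw 1.77 chute-y of world 0-line: c= -500.05266719688177
   yaw 1.775 chute-y of world 0-line: c= -499.71133269257746
railL
 yaw 1.780930053841025 res mm [-0.453   0.0706  0.3166  0.3254 -0.2596]
   yaw 1.765 chute-y of world 0-line: c= -501.1560162975342
   yaw 1.77 chute-y of world 0-line: c= -500.6530088047594
   yaw 1.775 chute-y of world 0-line: c= -500.1378975119808
leaf top far [0.5164 0.0206 0.034 ] x-x0 -85.00824091166264
leaf top near [0.5186 0.0098 0.034 ] x-x0 -90.04761157477218
bar-side leaf far [0.5321 0.0205 0.034 ] x-x0 -88.16293152945033
near [0.5336 0.0135 0.034 ] x-x0 -89.35351339171606
stop top [0.4818 0.1414 0.04  ] x-x0 -88.69005158297392
stop foot [0.482  0.1415 0.004 ] x-x0 -88.66747485308674
rackfront top [ 0.5168 -0.0308  0.042 ] x-x0 -132.45835231966709
rackfront foot [ 0.5169 -0.0304  0.004 ] x-x0 -132.0490008479348
rackfoot [ 0.5228 -0.0291  0.004 ] x-x0 -132.03648411934432
lid1 [ 0.5191 -0.0435  0.056 ] x-x0 -145.38566173402475
lid4 [ 0.5306 -0.1001  0.056 ] x-x0 -203.08181136348662
```

```bash
cat >> h.py <<'E'
YAW=1.780;O=np.array([.5078,.0119,0])
def W(x,y,z): # chute mm -> world m
    X=np.array([np.cos(YAW),np.sin(YAW),0]);Y=np.array([-X[1],X[0],0]);return O+X*x/1e3+Y*y/1e3+np.array([0,0,z/1e3])
def C(p):
    d=np.asarray(p)-O;return np.array([d[0]*np.cos(YAW)+d[1]*np.sin(YAW),-d[0]*np.sin(YAW)+d[1]*np.cos(YAW),d[2]])*1e3
def Fc():
    f=sense()['ft_force'];return np.array([f[0]*np.cos(YAW)+f[1]*np.sin(YAW),-f[0]*np.sin(YAW)+f[1]*np.cos(YAW),f[2]])
OR=down(YAW-np.pi/2)
def st(m=''):
    s=sense();print(m,'t',round(s['t'],2),'chute',C(s['tcp_pos']),'F',Fc(),'w',round(s['gripper_width'],4))
E
python3 -W ignore - <<'E'
from h import *
grip(.05);st()
move_pose(W(-265,0,75),OR);st('above')
print(line_to(W(-265,0,5),v=.05,contact_N=4));st('touch')
line_to(W(-265,0,60),v=.2);st('up')
E
```

```text
t 3.27 chute [-50.2575   2.2778 239.9994] F [ 1.0124  0.8095 -0.5162] w 0.0495
above t 4.33 chute [-264.7031   -0.6907   76.001 ] F [-0.3012 -0.8018  0.0157] w 0.0499
True
touch t 5.36 chute [-264.9515    0.0932   19.0649] F [0.1663 1.6242 5.5012] w 0.05
up t 5.72 chute [-265.7074   -0.662    61.0529] F [0.2184 0.572  0.0976] w 0.0502
```

```bash
python3 -W ignore - <<'E'
from h import *
line_to(W(-265,14,105),v=.2)
line_to(W(-172,14,105),v=.2);print(line_to(W(-172,14,42),v=.12,contact_N=6));pause(.15);st('down')
print(line_to(W(-172,-12,42),v=.03,contact_N=1.5));st('bar')
pause(.1);st()
im=snapshot('wrist');cv2.imwrite('pics/w2.png',cv2.resize(im[:,:,::-1],(800,600),interpolation=cv2.INTER_CUBIC))
E
```

```text
False
down t 7.54 chute [-172.6881   13.2456   43.1633] F [ 1.1204  0.1175 -0.1883] w 0.0499
True
bar t 8.06 chute [-171.8085    2.0064   41.775 ] F [-0.8118  1.3798  0.9691] w 0.05
 t 8.16 chute [-171.4678    2.8883   41.117 ] F [-0.6771  0.2198  0.7371] w 0.0501
```

View pics/w2.png

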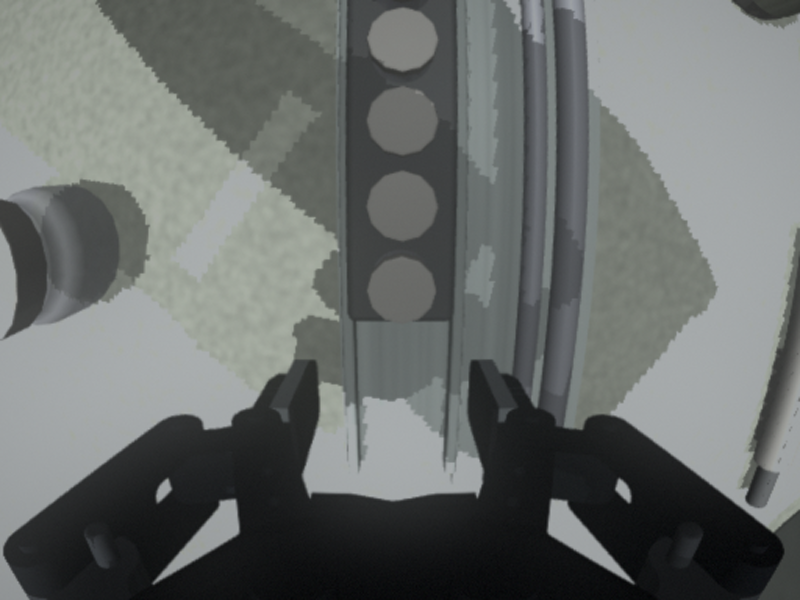

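The rack's rear face is at v≈320, about 30 px ahead of the fingers. The finger has just reached the bar at (560,410). Contact came about where the geometry predicts, so I'll push the bar in steps.

```bash
python3 -W ignore - <<'E'
from h import *
import pickle
for y in(-8,-24,-33):
    line_to(W(-172,y,42),v=.06);pause(.25);st('y%d'%y)
c=cam('wrist');im=snapshot('wrist');pickle.dump((c,im),open('w3.pkl','wb'))
s=snapshot('side');np.save('pics/s3.npy',s)
a=cv2.resize(im[:,:,::-1],(560,420),interpolation=cv2.INTER_CUBIC)
b=cv2.resize(s[170:270,225:305,::-1],(240,300),interpolation=cv2.INTER_CUBIC)
o=np.zeros((420,800,3),np.uint8);o[:,:560]=a;o[:300,560:]=b;cv2.imwrite('pics/w3.png',o)
for v in(20,60,100):print(v,cv2.cvtColor(im,cv2.COLOR_RGB2GRAY)[v,300:420].tolist())
E
```

```text
y-8 t 8.79 chute [-171.6842   -7.6488   41.6476] F [ 2.2723  2.0074 -0.6926] w 0.0498
y-24 t 9.46 chute [-171.8723  -23.7492   41.9243] F [ 1.3709  3.9501 -2.357 ] w 0.0498
y-33 t 10.01 chute [-171.3503  -30.953    40.5533] F [-1.0132  6.1973 -5.9098] w 0.0501
20 [145, 147, 145, 145, 144, 143, 142, 141, 141, 140, 140, 140, 140, 139, 139, 137, 137, 137, 128, 119, 117, 117, 129, 161, 173, 170, 149, 144, 169, 173, 173, 174, 174, 174, 173, 173, 174, 174, 173, 173, 173, 167, 131, 125, 112, 75, 67, 74, 81, 87, 91, 96, 99, 102, 107, 112, 118, 117, 118, 141, 143, 139, 130, 126, 162, 173, 172, 173, 173, 173, 174, 173, 173, 173, 173, 173, 173, 173, 172, 173, 173, 173, 173, 173, 173, 173, 173, 173, 173, 173, 173, 172, 173, 173, 172, 173, 173, 173, 173, 173, 172, 173, 172, 172, 172, 172, 173, 172, 172, 172, 171, 171, 171, 172, 172, 171, 172, 171, 171, 172]
60 [148, 150, 153, 151, 150, 149, 148, 147, 147, 146, 145, 144, 144, 144, 143, 142, 142, 139, 127, 121, 121, 120, 118, 118, 119, 119, 118, 111, 104, 103, 107, 122, 126, 126, 129, 127, 127, 126, 127, 127, 127, 129, 130, 131, 130, 124, 80, 66, 7
[... 247 characters left out ...]
176, 177, 177, 177, 176, 177, 176, 177, 176, 176, 176, 177, 176, 176, 176, 176, 175, 175, 176, 176, 176]
100 [143, 148, 149, 150, 149, 148, 147, 146, 145, 144, 145, 144, 143, 142, 140, 141, 139, 128, 117, 118, 119, 119, 118, 117, 118, 117, 118, 113, 109, 112, 127, 130, 129, 128, 127, 125, 126, 125, 126, 127, 127, 127, 127, 126, 126, 121, 78, 66, 72, 79, 84, 89, 94, 96, 101, 105, 110, 115, 114, 110, 108, 106, 106, 102, 98, 110, 127, 129, 127, 127, 127, 126, 127, 128, 127, 127, 128, 128, 129, 129, 128, 128, 128, 127, 126, 126, 127, 127, 128, 128, 127, 127, 126, 126, 125, 124, 126, 127, 128, 128, 129, 127, 126, 126, 126, 127, 128, 127, 128, 129, 135, 162, 177, 178, 178, 179, 177, 179, 178, 178]
```

View pics/w3.png

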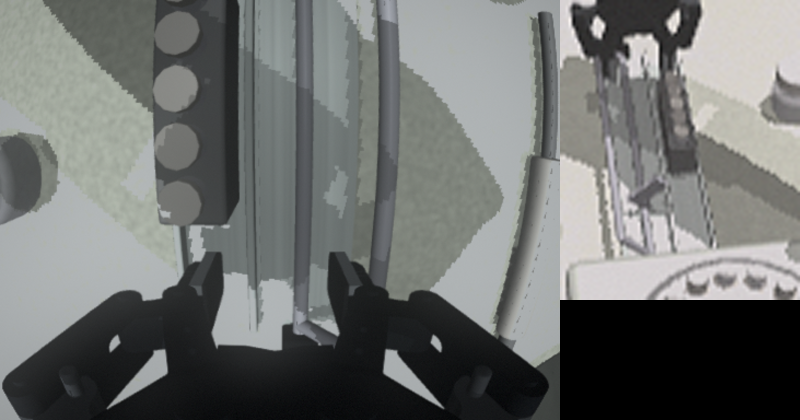

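```bash
cat >> h.py <<'E'
from scipy.optimize import brentq
def bar_yz(th): return -44-44.2*np.sin(th-.091),10+44.2*np.cos(th-.091)
def theta(c,u,v): # bar's inner silhouette edge pixel -> gate angle
    o,d=ray(c,u,v); o=C(o);e=C(O+d); 
    n=np.array([-e[2],e[1]])/np.hypot(e[1],e[2]);n=n*np.sign(n[0]) # +y normal of ray plane in yz
    f=lambda th:(np.array(bar_yz(th))+4*n-o[1:])@n
    return brentq(f,-.2,1.3)
E
python3 -W ignore - <<'E'
from h import *
import pickle
c,im=pickle.load(open('w1.pkl','rb'))
print('shut check',[theta(c,u,v) for u,v in[(286.7,90),(286.4,160),(284,250)]])
c,im=pickle.load(open('w3.pkl','rb'));print([theta(c,u,v) for u,v in[(344.5,20),(345.6,60),(345.6,100)]],)
st('now');print(C(c['extrinsics'][:3,3]))
E
```

```text
shut check [-0.021496060858538734, -0.022351564009028192, -0.027089284251304472]
[0.843262754689187, 0.8402060984516113, 0.8383210493221406]
now t 10.11 chute [-171.3952  -30.9573   40.5685] F [-0.4664  7.3967 -4.6734] w 0.0504
[-106.853   -32.386   162.3071]
```

```bash
cat >> h.py <<'E'
def edge(im,v,u0,u1): # first strong bright->dark edge = inner edge of bar
    g=cv2.GaussianBlur(cv2.cvtColor(im,cv2.COLOR_RGB2GRAY),(1,3),0)[v].astype(float);d=np.diff(g)[u0:u1];i=int(np.argmin(d));return u0+i+.5,d[i]
def look():
    c=cam('wrist');im=snapshot('wrist')
    for v in(40,80,110):
        e,d=edge(im,v,325,375);print('  v',v,'u',e,'drop',d,'theta',round(theta(c,e,v),3))
    return c,im
E
python3 -W ignore - <<'E'
from h import *
line_to(W(-172,-35.8,42),v=.03);pause(.1);st();look()
print(line_to(W(-110,-35.8,42),v=.05,contact_N=12));st();c,im=look()
a=cv2.resize(im[:,:,::-1],(560,420));s=snapshot('side');b=cv2.resize(s[170:270,225:305,::-1],(240,300),interpolation=cv2.INTER_CUBIC)
o=np.zeros((420,800,3),np.uint8);o[:,:560]=a;o[:300,560:]=b;cv2.imwrite('pics/w4.png',o)
E
```

```text
t 10.46 chute [-171.2018  -32.7177   39.8039] F [-1.5669  8.7613 -6.4023] w 0.0499
  v 40 u 344.5 drop -34.0 theta 0.896
  v 80 u 345.5 drop -28.0 theta 0.903
  v 110 u 344.5 drop -31.0 theta 0.887
False
 t 11.9 chute [-111.5379  -36.8797   43.3853] F [-3.8135  4.0752  0.3162] w 0.0499
  v 40 u 338.5 drop -38.0 theta 1.038
  v 80 u 339.5 drop -33.0 theta 1.052
  v 110 u 339.5 drop -31.0 theta 1.06
```

View pics/w4.png

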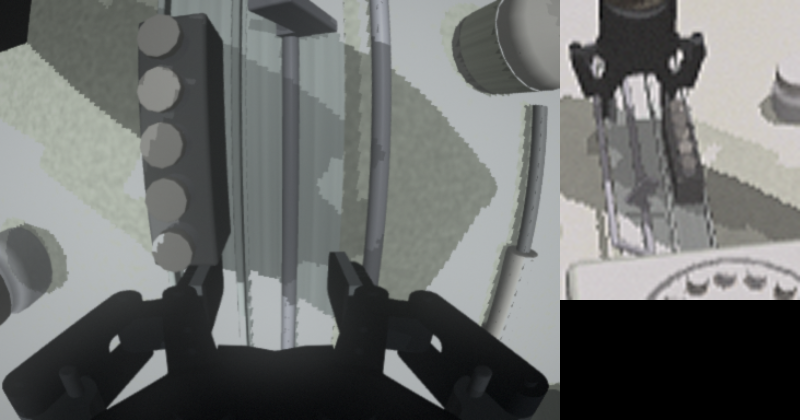

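```bash
python3 -W ignore - <<'E'
from h import *
line_to(W(-120,-36,42),v=.08);line_to(W(-120,-33.5,42),v=.03);st();look()
print(line_to(W(-75,-33.5,42),v=.05,contact_N=12));st();look()
print(line_to(W(-50,-33.5,42),v=.05,contact_N=12));st();c,im=look()
a=cv2.resize(im[:,:,::-1],(560,420));s=snapshot('side');b=cv2.resize(s[170:270,225:305,::-1],(240,300),interpolation=cv2.INTER_CUBIC)
o=np.zeros((420,800,3),np.uint8);o[:,:560]=a;o[:300,560:]=b;cv2.imwrite('pics/w5.png',o)
E
```

```text
t 12.53 chute [-120.3499  -34.0093   42.5075] F [-0.827   2.8267  1.2332] w 0.0501
  v 40 u 341.5 drop -39.0 theta 0.94
  v 80 u 342.5 drop -42.0 theta 0.949
  v 110 u 341.5 drop -30.0 theta 0.931
False
 t 13.62 chute [-74.2736 -33.2846  41.7941] F [0.7793 2.4497 0.0771] w 0.05
  v 40 u 342.5 drop -35.0 theta 0.915
  v 80 u 343.5 drop -37.0 theta 0.923
  v 110 u 342.5 drop -32.0 theta 0.905
False
 t 14.32 chute [-49.4763 -33.4231  41.9318] F [0.041  2.8723 0.9353] w 0.05
  v 40 u 342.5 drop -33.0 theta 0.924
  v 80 u 343.5 drop -37.0 theta 0.932
  v 110 u 342.5 drop -36.0 theta 0.914
```

View pics/w5.png

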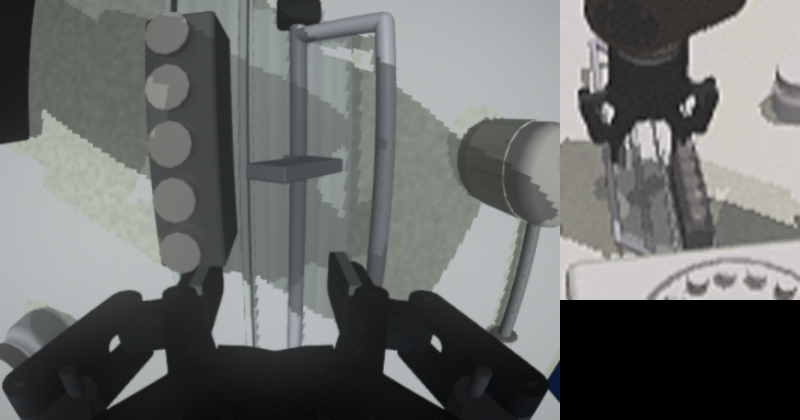

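The leaf at (250–340,165) stands clear of the rack (right side u≈237), and both fingers are placed as planned.

```bash
python3 -W ignore - <<'E'
from h import *
print(line_to(W(-22,-33.5,42),v=.05,contact_N=10));st();look()
print(line_to(W(7,-33.5,42),v=.05,contact_N=10));st();c,im=look()
a=cv2.resize(im[:,:,::-1],(560,420));s=snapshot('side');b=cv2.resize(s[170:270,225:305,::-1],(240,300),interpolation=cv2.INTER_CUBIC)
o=np.zeros((420,800,3),np.uint8);o[:,:560]=a;o[:300,560:]=b;cv2.imwrite('pics/w6.png',o)
E
```

```text
False
 t 15.13 chute [-21.4959 -33.5068  42.0253] F [1.2208 2.452  1.0199] w 0.05
  v 40 u 325.5 drop -1.0 theta 0.645Traceback (most recent call last):
  File "<stdin>", line 2, in <module>
  File "h.py", line 45, in look
    e,d=edge(im,v,325,375);print('  v',v,'u',e,'drop',d,'theta',round(theta(c,e,v),3))
                                                                      ~~~~~^^^^^^^
  File "h.py", line 39, in theta
    return brentq(f,-.2,1.3)
    r = _zeros._brentq(f, a, b, xtol, rtol, maxiter, args, full_output, disp)
ValueError: f(a) and f(b) must have different signs
```

The bar's end has passed out of those image rows, so only the angle readout failed. I'll continue without it.

```bash
python3 -W ignore - <<'E'
from h import *
print(line_to(W(7,-33.5,42),v=.05,contact_N=10));st();im=snapshot('wrist')
a=cv2.resize(im[:,:,::-1],(560,420));s=snapshot('side');b=cv2.resize(s[170:270,225:305,::-1],(240,300),interpolation=cv2.INTER_CUBIC)
o=np.zeros((420,800,3),np.uint8);o[:,:560]=a;o[:300,560:]=b;cv2.imwrite('pics/w6.png',o)
E
```

```text
True
 t 15.54 chute [-13.0223 -33.4884  42.0546] F [-4.482   2.1495  1.703 ] w 0.0498
```

View pics/w6.png

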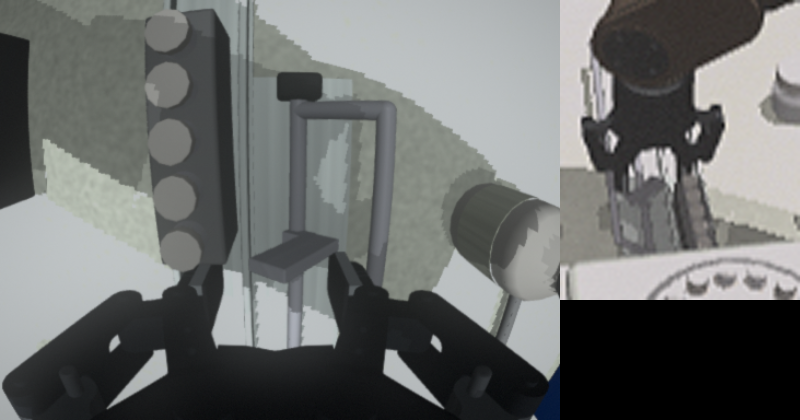

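The advance stopped at x≈−13. The leaf's lower outer corner (337,240) is against the inside of finger 1 (335,255). By geometry that corner sits near y −63, z 25 when raised, so I need to pass higher. I'll back off, raise the tips to z≈33, open the gate to about 1.0 and go on.

```bash
python3 -W ignore - <<'E'
from h import *
line_to(W(-27,-33.5,42),v=.06);line_to(W(-27,-36.2,53),v=.04);pause(.15);st()
hit=line_to(W(7,-36.2,53),v=.04,contact_N=7);print(hit);st();im=snapshot('wrist')
a=cv2.resize(im[:,:,::-1],(560,420));s=snapshot('side');b=cv2.resize(s[170:270,225:305,::-1],(240,300),interpolation=cv2.INTER_CUBIC)
o=np.zeros((420,800,3),np.uint8);o[:,:560]=a;o[:300,560:]=b;cv2.imwrite('pics/w7.png',o)
E
```

```text
t 16.63 chute [-26.5987 -35.4523  52.4317] F [ 0.0661  5.1397 -1.4934] w 0.0501
False
 t 17.63 chute [  7.2967 -36.3399  53.0334] F [-0.6636  0.9769  2.6659] w 0.0501
```

View pics/w7.png

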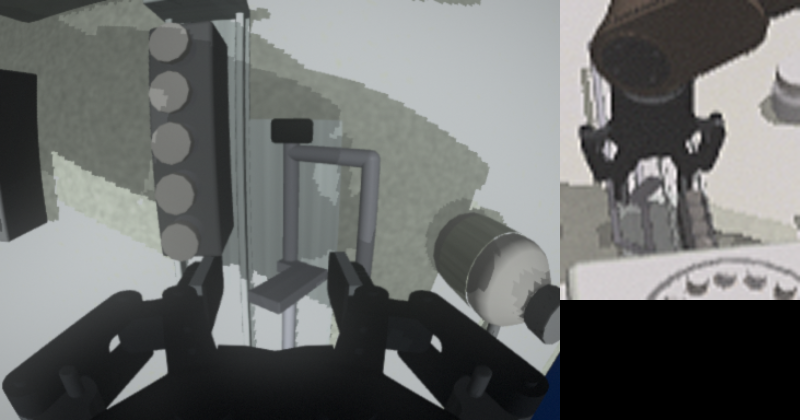

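Both fingers have passed the raised leaf and the rack was pushed along without resistance. I'll check where the rack stands, then retreat along the same path, let the gate close and lift off.

```bash
python3 -W ignore - <<'E'
from h import *
c=cam('wrist');k=512/560
cups=[C(onz(c,u*k,v*k,.056)) for u,v in[(168,42),(168,91),(170,143),(174,194),(180,242)]];print(np.array(cups))
if cups[2][0]>60:
    print(line_to(W(-70,-36.2,53),v=.07,contact_N=10));st('back')
    line_to(W(-70,14,48),v=.06);st('shut')
    line_to(W(-70,14,110),v=.12);st('up')
    move_pose(W(-60,2,240),OR);st()
    c=cam('wrist');im=snapshot('wrist');import pickle;pickle.dump((c,im),open('w8.pkl','wb'))
    cv2.imwrite('pics/w8.png',cv2.resize(im[:,:,::-1],(800,600),interpolation=cv2.INTER_CUBIC))
E
```

```text
[[106.6942   3.6254  56.    ]
 [ 87.3837   3.395   56.    ]
 [ 67.6096   3.047   56.    ]
 [ 47.9827   2.5447  56.    ]
 [ 28.4062   1.7196  56.    ]]
False
back t 18.98 chute [-70.5392 -36.2988  53.114 ] F [-1.2548  3.3238  1.1484] w 0.05
shut t 19.98 chute [-70.2272  13.6101  48.2515] F [-0.5403  0.3436 -0.2548] w 0.0498
up t 20.64 chute [-69.7822  14.2661 109.6224] F [ 0.1049  0.4285 -1.1303] w 0.0496
 t 21.23 chute [-59.7969   2.1815 239.6652] F [ 0.0505 -0.9612 -1.0377] w 0.0501
```

View pics/w8.png

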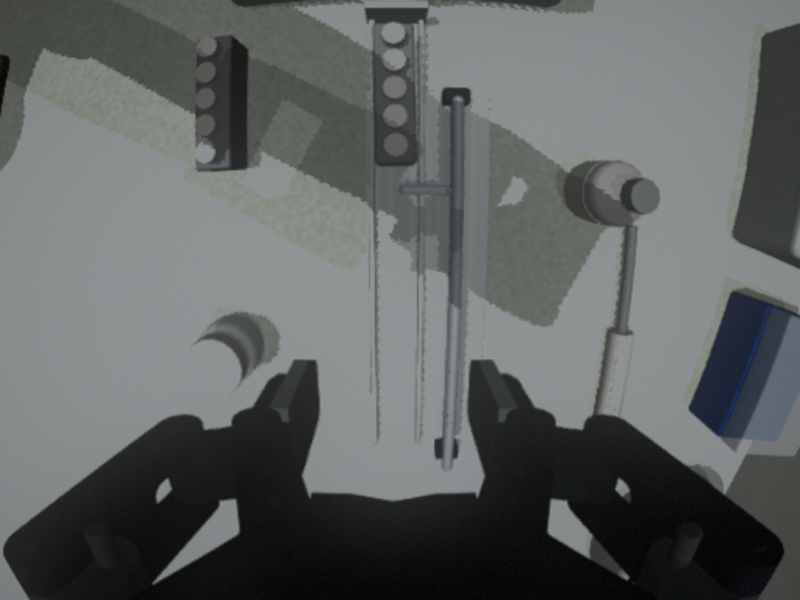

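```bash
python3 -W ignore - <<'E'
from h import *
import pickle
c,im=pickle.load(open('w8.pkl','rb'))
print(np.array([C(onz(c,u*.64,v*.64,.056)) for u,v in[(393,33),(394,86),(396,145)]]))
for v in(100,140,180,200):
    e,d=edge(im,v,275,300);print(v,e,theta(c,e,v))
pause(.3);close_job()
E
```

```text
[[106.3263   1.7244  56.    ]
 [ 68.9568   1.1471  56.    ]
 [ 29.3634  -0.0722  56.    ]]
100 287.5 -0.02407572461927361
140 287.5 -0.01491241349429831
180 286.5 -0.019230672072630715
200 285.5 -0.02988807104602363
the job is handed in; nothing more can be done
```

The rack is loaded into the pick-up bay, the gate is shut behind it and the hand is clear. I handed the job in after about 22 s of the 40 s allowed; it reports no verdict.

I held the gate open with the bar-side finger at about 0.85–1.05 rad. The other finger pushed the rack along the chute from behind.

**Last checks (wrist camera, before handing in):**
- **Rack position:** its centre is about 68 mm past the gate plane (55 needed) and within about 1–2 mm of the chute's centre line. It is turned about 0.02 rad and stands flat in the view.
- **Gate:** the bar reads −0.02 rad, the same as before I started, so the gate is shut.
- **Bystanders:** those in the wrist camera's view (spare rack, bottle, jar, pipette) look unmoved. I did not measure them, and did not check the amber bottle, tray or beaker again.

**What went off plan:**
- **Gate opened too far once:** it reached about 1.05 rad, just short of the 1.1 stop, when the finger started sliding along the bar. I backed off and reset it to about 0.93.
- **Finger touched the raised leaf:** near the gate, at x about −13 mm, the inside of the bar-side finger met the leaf's lower outer corner. The force limit stopped the move after a change of about 10 N. I backed off, raised the fingertips to z about 33 mm, set the gate to about 1.0 rad and passed without further contact.
- **Angle not read near the end:** the camera readout of the gate angle failed for the last stretch, so I judged it from the finger position.

The rack and gate showed no contact in the pictures, but I had no direct measure of the force between them.

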